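# Set the diverter gate and run a carton onto the packing spur

## Task

The gate of the roller line was left across the line. Swing its lever until it stands on the yellow mark of the quadrant (the gate then lies at 45 degrees), then push the carton with the blue label along the rollers and along the gate, round onto the side spur and up to the blue end stop of the spur, without lifting or tipping it. Leave the gate on the yellow mark, and do not disturb the other carton, the tape guns or the mug.

Things in the scene. Friction and masses are not known exactly. Their poses are not given: they have to be found in the camera images.
- conveyor: low gravity roller line fixed on the bench. Origin: bench level, on the line's centreline, level with the gate pivot. y = downstream (cartons travel that way), x = across, away from the robot, z up. Runs from y -345 to +345 mm. Free rollers 25 mm thick, 40 mm apart, tops 100 mm above the bench; side rails' inner faces at x -78 and +78 mm, tops 108 mm above the bench
- spur_mouth (a point): where the centreline of the side spur crosses the line's -x rail, at roller-top height; axes as the conveyor's. The rail is cut below the rollers here (y -20 to +185 mm). The spur is a level roller track like the line, 150 mm wide between its rails; its centreline runs from above the conveyor's origin along (-0.707, +0.707) in the conveyor's x, y: 45 degrees left of downstream
- spur_stop (a point): middle of the face of the blue end stop that closes the spur, on the spur's centreline 305 mm from the conveyor's origin, at the height of the roller tops; the plate stands 40 mm above the rollers; axes as the conveyor's
- gate (a joint): angle q (rad) of the diverter gate about its upright pivot. 0: blade along the +x rail, line open (green mark). 0.785: blade at 45 degrees, leads into the spur (yellow mark). 1.571: blade square across the line (red mark). Stops at 0 and 1.571. In the conveyor's x, y the blade points along (-sin q, cos q). Stays where left; friction 0.9 N m, about 7 N at the red grip
- gate_pivot (a point): the gate's pivot axis, over the +x rail 85 mm from the line's centreline, at the height of the roller tops (100 mm above the bench); axes as the conveyor's. The shaft's hub reaches 202 mm above the bench; a blue bracket stands beside it, outside the rail
- blade_tip (a point): free end of the gate's blade, half-way up, 215 mm from the pivot. The blade is a plate 14 mm thick from 113 to 163 mm above the bench, yellow, with a slippery white facing on the side that cartons touch; this face lies 10 mm to the carton side of the line from pivot to tip
- lever_knob (a point): centre of the upright red grip at the end of the flat steel lever: 22 mm thick, 191 to 243 mm above the bench (this point at 222 mm), 130 mm from the pivot axis. The lever sits on the gate's shaft above the blade, turned 45 degrees from it: in the conveyor's x, y it points along (-sin(q - 0.785), cos(q - 0.785)), straight downstream on the yellow mark
- yellow_mark (a point): where the centre of the red grip stands when the lever is exactly on the yellow mark: 130 mm straight downstream of the pivot, at the grip's height. The white quadrant plate with the green, yellow and red marks (16 mm wide) is fixed under the lever, 176 mm above the bench, 108 mm in radius about the pivot
- carton_center (a point): centre (half-way up) of the carton to divert: brown cardboard box with a blue label, 110 mm wide (its x), 120 mm long (its y, along its travel), 65 mm high, about 0.35 kg. It stands on the rollers upstream of the gate, its y roughly downstream, and rolls only a little way on its own when let go. It is too wide to grip
- other_carton_center (a point): centre (half-way up) of a smaller brown carton with a white label, 95 x 85 x 55 mm, standing on the line downstream of the gate; to be left alone
- tape_gun_red: red tape gun lying on the bench between the line and the robot, roll 104 mm across, 57 mm high; leave alone
- tape_gun_blue: blue tape gun lying on the bench past the downstream end of the line, roll 104 mm across, 57 mm high; leave alone
- mug: white mug, 82 mm across, 95 mm high; leave alone

How it is judged:
By the outcome, as a careful person would: the job done as asked, in the order asked, and still so for the second after the job is handed in, with the robot touching nothing.
It also fails if it takes over 58 s, if anything falls off the work surface, if the arm or the gripper's body presses on something with over 40 N, if the wrist force passes 120 N, or if a joint passes its speed limit or range.

## Robot

A 6-joint arm with a two-finger parallel gripper is mounted at the origin on the work surface. World frame = base frame: x ahead of the robot, y to its left, z up, the work surface at z = 0. Lengths are in m, angles in rad, forces in N, time in s.
With the tool pointing down it reaches from about 0.35 to 0.775 m from the base axis. Payload 7.3 kg.
Tool frame: the origin (TCP) lies on the centre line of the jaws, within the pads' length; the fingertips stand 25 mm ahead of it and the grasp point (between the pads) lies 6 mm ahead of it; z points along the fingers, y is the line along which they close (so a half turn about z gives the same grasp; the last joint's range is limited). The gripper opens to 92 mm and grips with 3 to 60 N. Pads are 19 mm wide; open, the fingers measure 130 mm over their backs; the gripper's body (75 mm by 190 mm) begins 47 mm behind the grasp point.
Start: joints at [-1.49, 0.342, 1.524, -0, 1.275, -0.146], TCP at [0.118, -0.512, 0.228] pointing down, gripper open.
Joint ranges: [-2.53, 2.53], [-0.77, 2.02], [0.04, 2.7], [-1, 4.14], [0.28, 2.66], [-3.11, 3.11]. Speed limits (rad/s): [2.57, 2.57, 3.14, 3.14, 3.14, 3.14].

## Interface

Orientations are given as [roll, pitch, yaw] about the fixed x, y, z axes, in that order (R = Rz(yaw) Ry(pitch) Rx(roll)).
In Python, from cell import status, read_camera, camera_info, ticket, models gives the robot as it stands.
- The arm moves only by the tool send_rows, never from a script. Its argument "plan" is a list of rows, each an object with "offset": the shift along the tool's x, y, z in mm, a list of three; "yaw": the turn about the tool's z in rad. In form: [{"offset": [dx, dy, dz], "yaw": yaw}, ...]. A call has 1 to 20 rows; each row shifts and turns the commanded pose from where the row before left it, along the tool's axes as they then stand; what a row does not reach is not made up. A row lasts 1/10 s, in which the tool goes at most 50 mm and 8.59 degrees, less where a joint would pass 70% of its speed; a pose out of reach is approached as far as the arm can. A call is refused whole if a number of a shift passes 50 or a number of a turn 0.15, either way. A call with a gripper value outside its range is refused whole. "hand" is the closure, from 0 (fully open) to 1 (shut), set as the call begins (left out, the last holds). The fingers move at their own pace and stop on an object; "squeeze" is the grip in N (left out, the last holds). Time passes only in rows, so rows that do not move let the fingers close. It gives the time, the measured TCP pose, the force, the opening and the grip force at its end, in the units of the state.
- status.observe(): the state, without advancing time (a new reading comes with each control period).
- read_camera(name): name is "side" or "top" or "wrist"; returns the picture (384x512x3 uint8, red, green, blue); there is no depth.
- camera_info(name): a dict with "vfov" (degrees; the focal length in pixels is half the picture's height over the tangent of half this angle, whatever the lens; pixels are square), "cx", "cy" (the principal point, pixels), "distortion" ([k1, k2, p1, p2, k3] as OpenCV has them; the pictures are not rectified), "origin" and "attitude" of the camera in the world. Camera axes: x right, y down, z forward; pixel columns grow to the right and rows downward; lengths in m; the calibration is good to about 2 mm. A picture is of the moment at which its call begins: read the wrist's pose just before it. camera_info takes no time and is no camera call; for the wrist camera it gives the pose at the moment of the call.
- ticket.hand_in(): hands the job in; it is judged then, once.
Trained networks look in the newest picture that a camera, given by its name, has taken for a name from the list of things; names that differ only in an ending like _2 or _b are one class to them, and where a whole thing is asked for, a point or a joint stands for the part that bears it (a point fixed in the world has none). Each returns a list of dicts, best first, with "conf" (0 to 1); they miss things now and then, are a little off and sometimes report something else, mostly with a low value. They report only what shows in the picture. A call takes as long as a camera call.
- models.regions_of(camera, label): "mask" (384x512 bool, what is visible of it) and "extent" ([left, top, right, bottom] in pixels, round what is visible of it).
The state is a dict: "time": time; "qpos": joint angles; "qvel": joint speeds; "joint_efforts": joint torques, N m; "tool_pos": TCP position; "tool_rot": TCP orientation; "contact_force": force on the tool from outside, world axes, zero at the start; "torque": the same for the moment, N m; "opening": finger opening in m; "grip_force": force on a finger pad.
Only numpy, scipy, OpenCV 4.12 (cv2) and the standard library are available. Lean on these libraries where they do the work, as an engineer would, in place of code of your own. Each camera call takes 0.05 s, during which the arm holds its last target. There are 200 camera calls.

## Working session

There is one attempt and no reset: what is moved stays moved. The work goes in short steps, Python scripts to look and compute and a tool call to move; the robot and the scene stay as the last step left them, time stands still between calls to the robot, and variables do not carry over. Pictures are saved under pics/ and viewed, at most 10 in all, crops included, and the job is handed in when it is done.

Besides the shell and the picture viewer there is one more tool, called as name(argument=value, ...), one argument or row to a line, values as JSON. send_rows: Moves the arm, as the interface text tells. Its arguments: {"type":"object","properties":{"plan":{"type":"array"},"hand":{"type":"number"},"squeeze":{"type":"number"}},"required":["plan"]}

```bash
mkdir -p pics; ls; python3 - <<'E'
from cell import status, read_camera, camera_info
import cv2,numpy as np
s=status.observe();print(s['time'],s['tool_pos'],s['tool_rot'])
a=[]
for n in('top','side'):
    im=read_camera(n);cv2.imwrite(f'pics/{n}0.png',im[:,:,::-1]);i=camera_info(n);print(n,i)
E
```

```text
pics
0.0 [ 0.11804412 -0.51115599  0.22735809] [-3.14008259e+00 -2.63538876e-04  2.26728629e-01]
top {'vfov': 54.17081769331801, 'cx': 254.20585596346993, 'cy': 191.14964225739675, 'distortion': array([-0.04500729,  0.        ,  0.        ,  0.        ,  0.        ]), 'origin': array([0.35329502, 0.14063748, 1.32917275]), 'attitude': array([-2.9552146 ,  0.00313096, -1.57424212])}
side {'vfov': 43.85461101617395, 'cx': 252.07678506994188, 'cy': 201.30754436709256, 'distortion': array([-0.10084599,  0.        ,  0.        ,  0.        ,  0.        ]), 'origin': array([0.33396852, 0.97259549, 1.07635932]), 'attitude': array([-2.39460864,  0.00640635, -2.85848775])}
```

View pics/top0.png

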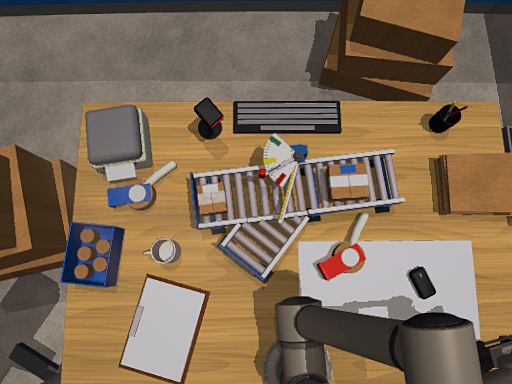

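View pics/side0.png

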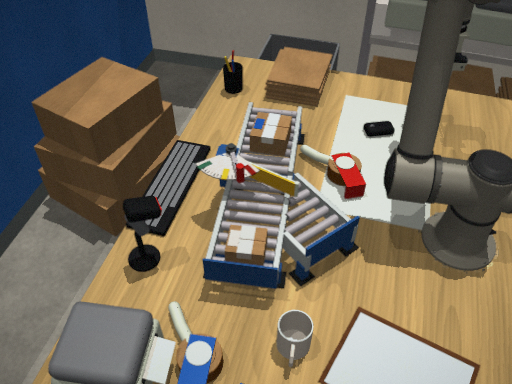

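The top view shows the line running right to left (downstream = world +y), the blue-label carton at (348,182), the red grip at (263,173) on the red mark, the blade across the line with its tip at about (283,218), and the spur end at about (265,278). I'll zoom in and query the networks.

```bash
cat > h.py <<'E'
import numpy as np,cv2
from scipy.spatial.transform import Rotation as R
from cell import camera_info
def cam(n):
    i=camera_info(n);f=192/np.tan(np.radians(i['vfov'])/2)
    return np.array([[f,0,i['cx']],[0,f,i['cy']],[0,0,1.]]),np.array(i['distortion']),np.array(i['origin']),R.from_euler('xyz',i['attitude']).as_matrix()
def proj(n,P,c=None):
    K,d,o,Rm=c or cam(n);P=np.atleast_2d(P);p=(P-o)@Rm
    return cv2.projectPoints(p.reshape(-1,1,3),np.zeros(3),np.zeros(3),K,d)[0].reshape(-1,2)
def back(n,uv,z,c=None):
    K,d,o,Rm=c or cam(n);u=cv2.undistortPoints(np.array(uv,float).reshape(-1,1,2),K,d).reshape(-1,2)
    r=np.c_[u,np.ones(len(u))]@Rm.T
    return o+r*((z-o[2])/r[:,2])[:,None]
E
python3 - <<'E'
from h import *
from cell import models
for n in('top','side'):
    c=cam(n)
    for l in('conveyor','lever_knob','blade_tip','carton_center','other_carton_center','mug','tape_gun_red'):
        for r in models.regions_of(n,l)[:2]:
            m=r['mask'];ys,xs=np.nonzero(m);ce=(xs.mean(),ys.mean())
            z={'lever_knob':.23 if n=='top' else .217,'carton_center':.15,'other_carton_center':.14}.get(l,.1)
            print(n,l,round(r['conf'],2),r['extent'],np.round(ce,1),back(n,[ce],z,c)[0].round(3))
im=cv2.imread('pics/top0.png');cv2.imwrite('pics/tc.png',cv2.resize(im[135:290,180:415],None,fx=3.4,fy=3.4,interpolation=cv2.INTER_CUBIC))
im=cv2.imread('pics/side0.png');cv2.imwrite('pics/sc.png',cv2.resize(im[95:300,190:365],None,fx=2.9,fy=2.9,interpolation=cv2.INTER_CUBIC))
E
```

```text
top conveyor 0.76 [191.1, 135.1, 404.7, 284.9] [287.4 198.7] [0.559 0.034 0.1  ]
top lever_knob 0.91 [259.2, 155.1, 301.0, 225.3] [282.8 183.9] [0.582 0.058 0.23 ]
top blade_tip 0.55 [255.8, 150.7, 302.3, 225.7] [283.9 179.4] [0.625 0.044 0.1  ]
top carton_center 0.8 [326.8, 162.5, 371.6, 203.5] [346.8 182.5] [ 0.603 -0.154  0.15 ]
top carton_center 0.53 [188.2, 132.6, 403.5, 283.0] [287.3 198.1] [0.553 0.038 0.15 ]
top other_carton_center 0.92 [198.5, 181.2, 229.7, 215.0] [212.3 198.8] [0.553 0.278 0.14 ]
top tape_gun_red 0.94 [318.9, 212.8, 369.2, 279.5] [345.8 253.8] [ 0.377 -0.152  0.1  ]
top tape_gun_red 0.63 [258.0, 153.7, 304.7, 224.6] [283.4 179.6] [0.624 0.046 0.1  ]
side conveyor 0.58 [193.1, 102.5, 358.2, 290.3] [271.5 210.2] [0.532 0.124 0.1  ]
side lever_knob 0.96 [226.1, 142.7, 297.9, 195.1] [263.3 174.7] [0.56  0.112 0.217]
side blade_tip 0.73 [226.6, 141.6, 299.5, 195.9] [263.5 174.9] [ 0.59  -0.005  0.1  ]
side carton_center 0.85 [243.1, 112.2, 294.6, 155.4] [270.2 133.7] [ 0.605 -0.135  0.15 ]
side carton_center 0.6 [193.7, 103.1, 360.5, 287.1] [272.  210.1] [0.521 0.166 0.15 ]
side other_carton_center 0.7 [226.1, 225.6, 270.2, 266.2] [246.1 244.5] [0.556 0.285 0.14 ]
side other_carton_center 0.25 [273.3, 309.0, 310.9, 364.8] [293.6 334.4] [0.388 0.49  0.14 ]
side mug 0.68 [273.9, 306.8, 313.8, 366.5] [293.7 334.6] [0.39 0.47 0.1 ]
side tape_gun_red 0.71 [225.1, 224.4, 268.2, 263.5] [246.6 244.9] [0.563 0.257 0.1  ]
side tape_gun_red 0.58 [299.4, 144.5, 364.3, 201.0] [340.1 170. ] [ 0.376 -0.088  0.1  ]
```

View pics/tc.png

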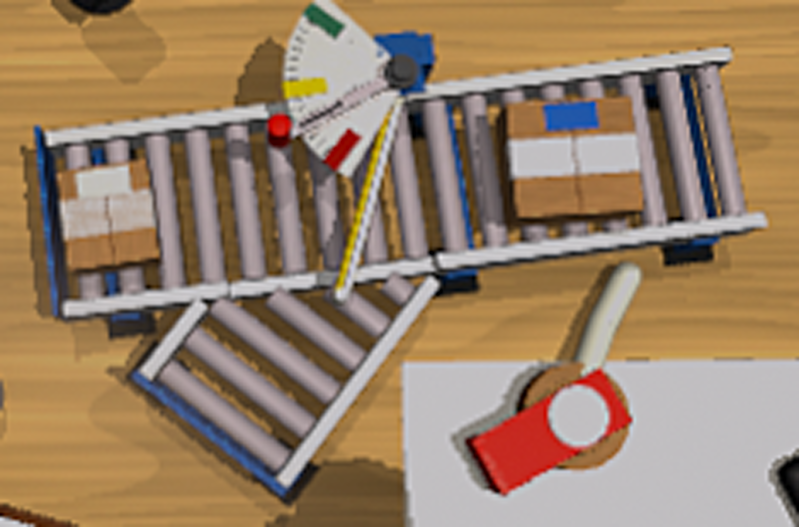

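View pics/sc.png

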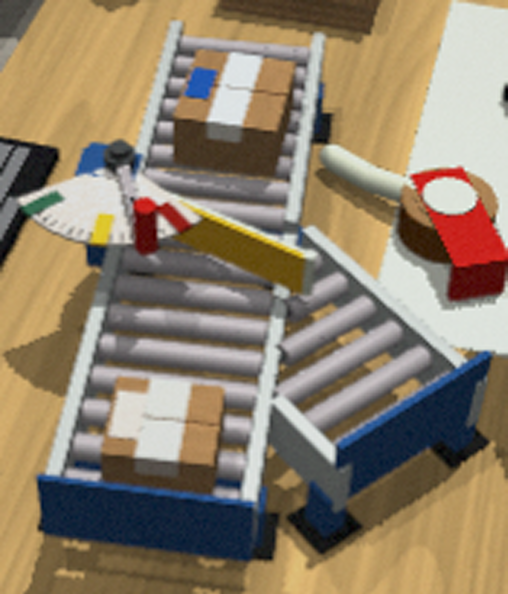

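The crops show the hub top at (402,70), the knob top at (279,121), and the blade tip at (342,295) in the top crop. The lever is short of the red mark, between yellow and red. Now I'll fit the conveyor pose.

```bash
cat >> h.py <<'E'
def W(p,P):
    x,y,a=p[:3];P=np.atleast_2d(P).astype(float)/1000
    c,s=np.cos(a),np.sin(a);return np.c_[x+c*P[:,0]-s*P[:,1],y+s*P[:,0]+c*P[:,1],P[:,2]]
E
python3 - <<'E'
from h import *
from scipy.optimize import least_squares
T=cam('top');S=cam('side')
ft=lambda u:np.array(u)/3.4+[180,135]-.35
fs=lambda u:np.array(u)/2.9+[190,95]-.35
def pts(q):
    return np.array([[85,0,202],[85,-345,108],[-85,-345,108],[85,345,108],[-85,345,108],
     [85-130*np.sin(q-.785),130*np.cos(q-.785),243],[85-215*np.sin(q),215*np.cos(q),163]])
t=ft([(402,68),(730,56),(765,221),(48,137),(64,309),(279,120),(342,293)])
s=fs([(118,148),(177,26),(319,38),(57,477),(256,490),(146,205),(308,255)])
def f(p):
    P=W(p,pts(p[3]));return np.r_[(proj('top',P,T)-t).ravel(),(proj('side',P,S)-s).ravel()]
r=least_squares(f,[.6,.05,.1,1.4],loss='soft_l1');print(r.x,f(r.x).reshape(-1,2).round(1).tolist())
p=r.x;np.save('p.npy',p)
c,s_=np.cos(p[2]),np.sin(p[2])
# carton top corners in top crop, z=.165
cc=back('top',ft([(508,103),(632,97),(641,213),(519,217)]),.165,T)
d=cc[:,:2]-p[:2];print('carton corners conv',(np.c_[d@[c,s_],d@[-s_,c]]*1000).round(0).tolist())
for n,P in dict(knob=pts(p[3])[5],ymark=[85,130,222],tip=pts(p[3])[6],stop=[-216,216,100],piv=[85,0,100]).items():print(n,W(p,P)[0].round(3))
E
```

```text
[ 0.59792795 -0.00567499  0.12889921  1.15563608] [[0.6, -0.4], [1.0, -1.8], [1.0, -1.5], [-0.6, 0.5], [0.1, 0.3], [0.5, 0.8], [-1.0, 0.9], [0.9, -0.8], [-0.1, -2.3], [0.1, -2.1], [-2.1, 5.1], [-2.4, 9.2], [0.0, -0.4], [1.6, 1.0]]
carton corners conv [[47.0, -98.0], [38.0, -215.0], [-73.0, -203.0], [-62.0, -89.0]]
knob [0.62  0.119 0.243]
ymark [0.666 0.134 0.222]
tip [0.476 0.066 0.163]
stop [0.356 0.181 0.1  ]
piv [0.682 0.005 0.1  ]
```

send_rows(
  plan=[
    {"offset": [0,0,-35],"yaw": 0},
    {"offset": [0,0,-35],"yaw": 0},
    {"offset": [0,0,-35],"yaw": 0},
    {"offset": [37,-29.5,0],"yaw": 0},
    {"offset": [37,-29.5,0],"yaw": 0},
    {"offset": [37,-29.5,0],"yaw": 0},
    {"offset": [37,-29.5,0],"yaw": 0},
    {"offset": [37,-29.5,0],"yaw": 0},
    {"offset": [37,-29.5,0],"yaw": 0},
    {"offset": [37,-29.5,0],"yaw": 0},
    {"offset": [37,-29.5,0],"yaw": 0},
    {"offset": [37,-29.5,0],"yaw": 0},
    {"offset": [37,-29.5,0],"yaw": 0},
    {"offset": [37,-29.5,0],"yaw": 0},
    {"offset": [37,-29.5,0],"yaw": 0},
    {"offset": [37,-29.5,0],"yaw": 0},
    {"offset": [37,-29.5,0],"yaw": 0},
    {"offset": [37,-29.5,0],"yaw": 0},
    {"offset": [37,-29.5,0],"yaw": 0},
    {"offset": [37,-29.5,0],"yaw": 0},
  ],
  hand=0,
)

```text
time: 2.8
tool_pos: [0.6191, 0.1203, 0.333]
tool_rot: [3.141, -0.0, 0.227]
contact_force: [0.7, -0.5, -0.5]
opening: 0.0916
grip_force: 0.0
```

send_rows(
  plan=[
    {"offset": [0,0,0],"yaw": -0.147},
    {"offset": [0,0,0],"yaw": -0.147},
    {"offset": [0,0,0],"yaw": -0.147},
    {"offset": [0,0,0],"yaw": -0.147},
    {"offset": [0,0,0],"yaw": -0.147},
    {"offset": [0,0,0],"yaw": -0.147},
    {"offset": [0,0,0],"yaw": -0.147},
    {"offset": [0,0,0],"yaw": -0.147},
    {"offset": [0,0,0],"yaw": -0.147},
    {"offset": [0,0,0],"yaw": -0.147},
    {"offset": [0,0,0],"yaw": 0},
  ],
)

```text
time: 3.9
tool_pos: [0.6182, 0.1185, 0.3329]
tool_rot: [-3.141, 0.0, 1.698]
contact_force: [0.2, 0.9, 0.5]
opening: 0.0918
grip_force: 0.0
```

```bash
python3 - <<'E'
from h import *
from cell import status, read_camera
s=status.observe();print(s['time'],s['tool_pos'],s['tool_rot'],s['qpos'].round(2) if hasattr(s['qpos'],'round') else s['qpos'])
im=read_camera('wrist');cv2.imwrite('pics/w1.png',im[:,:,::-1]);C=cam('wrist');print(C[2])
hs=cv2.cvtColor(im,cv2.COLOR_RGB2HSV)
p=np.load('p.npy')
print('exp knob',proj('wrist',W(p,[[85-130*np.sin(p[3]-.785),130*np.cos(p[3]-.785),243],[85,0,202]]),C))
E
```

```text
3.9 [0.61818352 0.11852746 0.33289498] [-3.14138849e+00  6.05211704e-05  1.69809955e+00] [ 0.07  0.5   0.99 -0.    1.65 -0.06]
[0.60969312 0.19392706 0.48956087]
exp knob [[251.99806199 192.67063307]
 [301.0022363  299.4155404 ]]
```

View pics/w1.png

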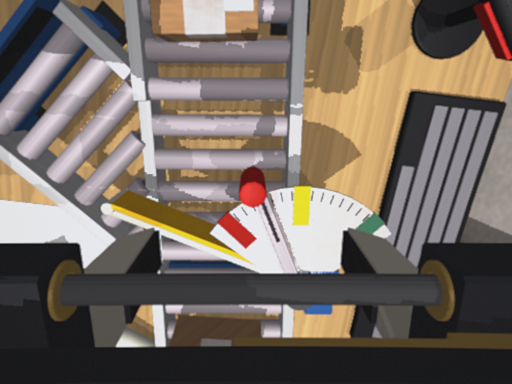

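The wrist view confirms the knob at (253,194), against (252,193) expected, and the yellow mark at (302,205). Next: check the mark, descend and grip.

```bash
python3 - <<'E'
from h import *
im=cv2.imread('pics/w1.png');C=cam('wrist');p=np.load('p.npy');c,s=np.cos(p[2]),np.sin(p[2])
hs=cv2.cvtColor(im,cv2.COLOR_BGR2HSV);m=cv2.inRange(hs,(20,120,120),(35,255,255))
m[:,:270]=0;m[:170]=0;m[240:]=0;m[:,330:]=0
ys,xs=np.nonzero(m);print(xs.mean(),ys.mean(),len(xs),xs.min(),xs.max(),ys.min(),ys.max())
def conv(P):
    d=P[:,:2]-p[:2];return (np.c_[d@[c,s],d@[-s,c]]*1000).round(1)
print('ymark',conv(back('wrist',[(xs.mean(),ys.mean())],.176,C)))
m=cv2.inRange(hs,(0,170,100),(6,255,255))|cv2.inRange(hs,(174,170,100),(180,255,255));m[:150]=0;m[215:]=0;m[:,:235]=0;m[:,275:]=0
ys,xs=np.nonzero(m);print('red',xs.min(),xs.max(),ys.min(),ys.max());
print('knob',conv(back('wrist',[(253,193.5)],.243,C)),'rails z108',conv(back('wrist',[(140,100),(297,100)],.108,C)))
E
```

```text
301.32414910858995 204.46191247974068 617 293 310 185 224
ymark [[86.  88.4]]
red 239 265 181 206
knob [[ 38.7 120.5]] rails z108 [[-82.  185.3]
 [ 87.5 184.4]]
```

send_rows(
  plan=[
    {"offset": [1,1,27],"yaw": 0},
    {"offset": [0,0,27],"yaw": 0},
    {"offset": [0,0,27],"yaw": 0},
    {"offset": [0,0,26],"yaw": 0},
    {"offset": [0,0,0],"yaw": 0},
  ],
)

```text
time: 4.45
tool_pos: [0.6171, 0.1195, 0.2221]
tool_rot: [-3.134, -0.0, 1.693]
contact_force: [0.1, -0.3, -0.8]
opening: 0.0917
grip_force: 0.0
```

send_rows(
  plan=[
    {"offset": [0,0,0],"yaw": 0},
    {"offset": [0,0,0],"yaw": 0},
    {"offset": [0,0,0],"yaw": 0},
    {"offset": [0,0,0],"yaw": 0},
    {"offset": [0,0,0],"yaw": 0},
    {"offset": [0,0,0],"yaw": 0},
    {"offset": [0,0,0],"yaw": 0},
    {"offset": [0,0,0],"yaw": 0},
    {"offset": [0,0,0],"yaw": 0},
    {"offset": [0,0,0],"yaw": 0},
  ],
  hand=1,
  squeeze=15,
)

```text
time: 5.45
tool_pos: [0.6193, 0.1196, 0.226]
tool_rot: [3.141, 0.0, 1.697]
contact_force: [1.2, 0.6, -1.1]
opening: 0.0216
grip_force: 15.0
```

send_rows(
  plan=[
    {"offset": [2.1,5.7,0],"yaw": 0},
    {"offset": [1.8,5.8,0],"yaw": 0},
    {"offset": [1.6,5.9,0],"yaw": 0},
    {"offset": [1.2,6,0],"yaw": 0},
    {"offset": [1,6,0],"yaw": 0},
    {"offset": [0.7,6.2,0],"yaw": 0},
    {"offset": [0.5,6.2,0],"yaw": 0},
    {"offset": [0.1,6.3,0],"yaw": 0},
    {"offset": [0,0,0],"yaw": 0},
    {"offset": [0,0,0],"yaw": 0},
    {"offset": [0,0,0],"yaw": 0},
  ],
)

```text
time: 6.55
tool_pos: [0.6642, 0.137, 0.2258]
tool_rot: [-3.138, -0.003, 1.698]
contact_force: [-5.5, 5.3, 1.7]
opening: 0.0219
grip_force: 15.0
```

```bash
python3 - <<'E'
from h import *
from cell import status, read_camera
p=np.load('p.npy');c,s=np.cos(p[2]),np.sin(p[2])
d=status.observe()['tool_pos'][:2]-p[:2];print(d@[c,s],d@[-s,c])
im=read_camera('wrist');cv2.imwrite('pics/w2.png',cv2.resize(im[100:300,180:430,::-1],None,fx=3,fy=3))
E
```

```text
0.08401644682886754 0.13293210342614964
```

View pics/w2.png

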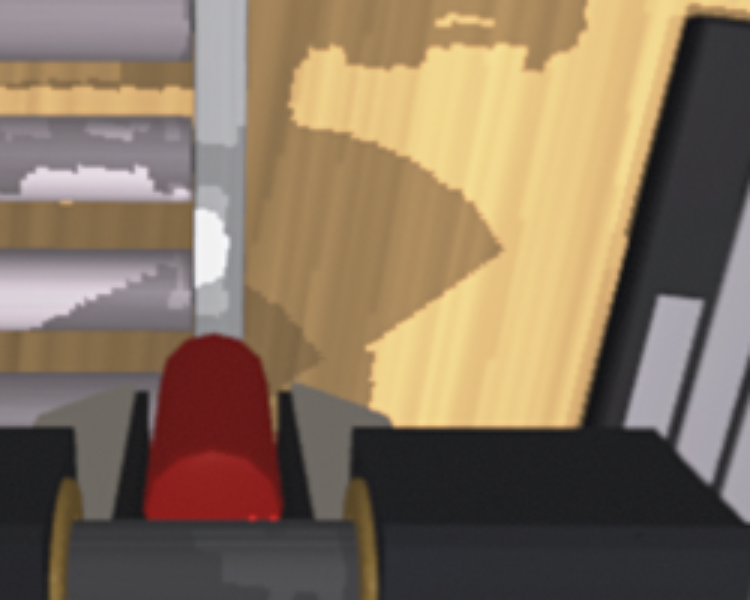

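The grip is held at conveyor x≈84 mm. I'll nudge it slightly, release, rise and look.

send_rows(
  plan=[
    {"offset": [-2,1.5,0],"yaw": 0},
    {"offset": [0,0,0],"yaw": 0},
    {"offset": [0,0,0],"yaw": 0},
    {"offset": [0,0,0],"yaw": 0},
  ],
)

```text
time: 7.0
tool_pos: [0.665, 0.1369, 0.2257]
tool_rot: [-3.137, -0.006, 1.699]
contact_force: [-8.1, 11.3, 2.7]
opening: 0.0215
grip_force: 15.0
```

send_rows(
  plan=[
    {"offset": [0,0,0],"yaw": 0},
    {"offset": [0,0,0],"yaw": 0},
    {"offset": [0,0,0],"yaw": 0},
    {"offset": [0,0,0],"yaw": 0},
    {"offset": [0,0,0],"yaw": 0},
    {"offset": [0,0,0],"yaw": 0},
    {"offset": [0,0,0],"yaw": 0},
    {"offset": [0,0,-25],"yaw": 0},
    {"offset": [0,0,-30],"yaw": 0},
    {"offset": [0,0,-30],"yaw": 0},
    {"offset": [0,0,-30],"yaw": 0},
    {"offset": [0,0,0],"yaw": 0},
    {"offset": [0,0,0],"yaw": 0},
  ],
  hand=0,
)

```text
time: 8.3
tool_pos: [0.6675, 0.1328, 0.3413]
tool_rot: [3.14, 0.0, 1.697]
contact_force: [0.8, -0.3, 0.2]
opening: 0.0919
grip_force: 0.0
```

```bash
python3 - <<'E'
from h import *
from cell import status, read_camera
p=np.load('p.npy');c,s=np.cos(p[2]),np.sin(p[2])
C=cam('wrist');im=read_camera('wrist');cv2.imwrite('pics/w3.png',im[:,:,::-1])
hs=cv2.cvtColor(im,cv2.COLOR_RGB2HSV)
m=cv2.inRange(hs,(0,150,60),(6,255,255))|cv2.inRange(hs,(174,150,60),(180,255,255))
n,l,st,ce=cv2.connectedComponentsWithStats(m)
for i in range(1,n):
    if st[i,4]>80:print(st[i])
print('exp',proj('wrist',W(p,[[85,130,243],[85,130,191],[85,108,176]]),C))
E
```

```text
[404  16  35  55 607]
[235 164  27  39 798]
[169 217  37  34 488]
exp [[247.08936372 188.2992671 ]
 [247.56272385 172.61273017]
 [247.8030291  190.71099284]]
```

View pics/w3.png

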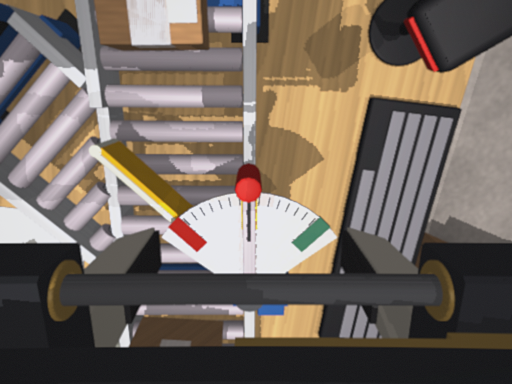

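The lever stands centred on the yellow mark: knob at (248,188), with yellow showing equally on both sides. Next I go behind the carton.

send_rows(
  plan=[
    {"offset": [-38,-10,0],"yaw": 0},
    {"offset": [-38,-10,0],"yaw": 0},
    {"offset": [-38,-10,0],"yaw": 0},
    {"offset": [-38,-10,0],"yaw": 0},
    {"offset": [-38,-10,0],"yaw": 0},
    {"offset": [-38,-10,0],"yaw": 0},
    {"offset": [-38,-10,0],"yaw": 0},
    {"offset": [-38,-10,0],"yaw": 0},
    {"offset": [-38,-10,0],"yaw": 0},
    {"offset": [-38,-10,0],"yaw": 0},
    {"offset": [0,0,0],"yaw": 0},
  ],
  hand=0.35,
)

```text
time: 9.45
tool_pos: [0.6141, -0.2618, 0.3381]
tool_rot: [-3.137, -0.001, 1.691]
contact_force: [-0.6, 1.0, -0.3]
opening: 0.0596
grip_force: 0.0
```

```bash
cat >> h.py <<'E'
def conv(p,P):
    P=np.atleast_2d(P);d=P[:,:2]-p[:2];c,s=np.cos(p[2]),np.sin(p[2]);return (np.c_[d@[c,s],d@[-s,c]]*1000).round(1)
def look(name=None,cams=('top','side')):
    """carton: fit 110x120 top rectangle at z .165 from brown/white/blue mask in the top camera"""
    from cell import status,read_camera,models
    p=np.load('p.npy');s=status.observe();print('t',s['time'],'tcp',conv(p,s['tool_pos']),'z',s['tool_pos'][2].round(4),'yaw-conv',round(s['tool_rot'][2]-p[2]-np.pi/2,3),'open',s['opening'])
    for n in cams:
        im=read_camera(n)
        if name:cv2.imwrite(f'pics/{name}_{n}.png',im[:,:,::-1])
        for r in models.regions_of(n,'carton_center')[:1]:
            ys,xs=np.nonzero(r['mask']);e=cv2.minAreaRect(np.c_[xs,ys].astype(np.float32))
            print(n,round(r['conf'],2),r['extent'],'ctr',conv(p,back(n,[(xs.mean(),ys.mean())],.15)),'rect',conv(p,back(n,cv2.boxPoints(e),.16)).tolist())
E
python3 -c "
from h import *;look('a',('top','wrist'))"
```

```text
t 9.45 tcp [[ -16.8 -256. ]] z 0.3381 yaw-conv -0.009 open 0.05959645666825087
top 0.84 [327.0, 162.3, 370.4, 202.2] ctr [[ -14.  -147.9]] rect [[48.2, -82.5], [42.9, -218.0], [-78.3, -205.9], [-72.7, -72.9]]
wrist 0.68 [194.6, 0.1, 324.8, 135.5] ctr [[  -7.9 -151.7]] rect [[-69.7, -215.2], [-60.8, -98.0], [50.4, -100.4], [55.0, -218.1]]
```

View pics/a_wrist.png

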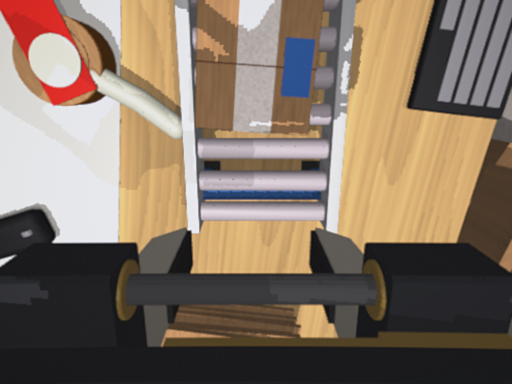

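The wrist view shows the carton nearly square in the line, its rear edge at row 130 (conveyor y≈-212). I'll descend and push straight.

send_rows(
  plan=[
    {"offset": [0,8,28],"yaw": 0},
    {"offset": [0,0,28],"yaw": 0},
    {"offset": [0,0,28],"yaw": 0},
    {"offset": [0,0,28],"yaw": 0},
    {"offset": [0,0,28],"yaw": 0},
    {"offset": [0,0,29],"yaw": 0},
    {"offset": [0,0,0],"yaw": 0},
    {"offset": [8,0,0],"yaw": 0},
    {"offset": [8,0,0],"yaw": 0},
    {"offset": [8,0,0],"yaw": 0},
    {"offset": [5,0,0],"yaw": 0},
    {"offset": [5,0,0],"yaw": 0},
    {"offset": [5,0,0],"yaw": 0},
    {"offset": [5,0,0],"yaw": 0},
    {"offset": [5,0,0],"yaw": 0},
    {"offset": [5,0,0],"yaw": 0},
    {"offset": [5,0,0],"yaw": 0},
    {"offset": [5,0,0],"yaw": 0},
  ],
)

```text
time: 11.45
tool_pos: [0.6158, -0.1919, 0.1719]
tool_rot: [-3.141, 0.0, 1.697]
contact_force: [0.2, -0.9, -0.6]
opening: 0.0598
grip_force: 0.0
```

```bash
python3 -c "
from h import *;look('b',('top','side'))"
```

```text
t 11.45 tcp [[  -6.3 -187. ]] z 0.1719 yaw-conv -0.003 open 0.0598435885205305
top 0.69 [326.9, 164.3, 358.9, 201.1] ctr [[  -8.5 -127.6]] rect [[48.8, -86.5], [42.2, -184.0], [-76.6, -169.4], [-69.9, -73.8]]
side 0.57 [246.6, 112.7, 294.5, 154.2] ctr [[ -11.1 -126.2]] rect [[45.0, -30.9], [56.3, -226.8], [-70.2, -213.0], [-70.1, -20.9]]
```

```bash
python3 -c "
import cv2,numpy as np
a=cv2.imread('pics/b_side.png')[90:210,190:330];b=cv2.imread('pics/b_top.png')[140:240,250:410]
a=cv2.resize(a,(560,480));b=cv2.resize(b,(0,0),fx=4.8,fy=4.8)[:, :]
b=cv2.resize(b,(560,350))
cv2.imwrite('pics/b2.png',cv2.resize(np.vstack([a,b]),None,fx=.72,fy=.72))"
```

```text
(no output)
```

View pics/b2.png

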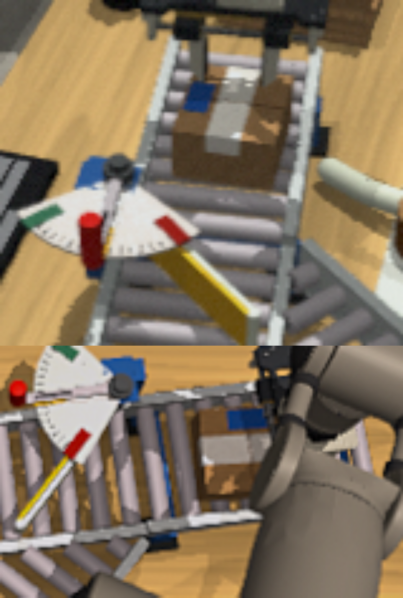

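```bash
python3 - <<'E'
from h import *
from cell import status
p=np.load('p.npy');t=status.observe()['tool_pos'];print(t)
box=[[x,y,z] for z in(165,100) for x,y in((45,-92),(45,-212),(-65,-212),(-65,-92))]
for n,f in(('side',lambda u:(u-[190,90])*2.88),('top',lambda u:(u-[250,140])*[2.52,2.52]+[0,346])):
    print(n,'box orig',f(proj(n,W(p,box))).round(0).tolist())
    a=conv(p,t)[0]
    print('tips',f(proj(n,W(p,[[a[0]+40,a[1],147],[a[0]-40,a[1],147],[a[0]+40,a[1],170],[a[0]-40,a[1],170],[a[0]+40,a[1],210]]))).round(0).tolist())
E
```

```text
[ 0.61588903 -0.19219672  0.1720722 ]
side box orig [[174.0, 132.0], [191.0, 63.0], [291.0, 72.0], [280.0, 142.0], [175.0, 179.0], [191.0, 110.0], [288.0, 119.0], [277.0, 189.0]]
tips [[198.0, 91.0], [271.0, 97.0], [198.0, 74.0], [272.0, 80.0], [198.0, 43.0]]
top box orig [[195.0, 411.0], [288.0, 399.0], [304.0, 483.0], [210.0, 496.0], [186.0, 423.0], [274.0, 412.0], [289.0, 492.0], [200.0, 504.0]]
tips [[267.0, 414.0], [278.0, 474.0], [271.0, 409.0], [283.0, 470.0], [280.0, 401.0]]
```

```bash
python3 - <<'E'
from h import *
p=np.load('p.npy')
for f,n in(('side0','side'),('b_side','side'),('top0','top'),('a_top','top'),('b_top','top')):
    im=cv2.imread(f'pics/{f}.png');hs=cv2.cvtColor(im,cv2.COLOR_BGR2HSV);m=cv2.inRange(hs,(100,150,90),(125,255,255))
    x0,y0,x1,y1=(245,105,300,160) if n=='side' else (322,155,378,195)
    ys,xs=np.nonzero(m[y0:y1,x0:x1]);xs=xs+x0;ys=ys+y0
    print(f,len(xs),xs.min(),xs.max(),ys.min(),ys.max(),conv(p,back(n,[(xs.mean(),ys.mean())],.165)))
E
```

```text
side0 73 254 263 119 128 [[  29.4 -155.7]]
b_side 41 254 262 119 128 [[  30.4 -147.8]]
top0 101 340 355 165 172 [[  27.5 -154.2]]
a_top 102 340 355 165 172 [[  27.6 -154.3]]
b_top 58 340 354 165 172 [[  27.8 -148.2]]
```

```bash
python3 - <<'E'
from h import *
from cell import status,read_camera
p=np.load('p.npy')
def lab(im):
    hs=cv2.cvtColor(im,cv2.COLOR_BGR2HSV);m=cv2.inRange(hs,(100,140,80),(125,255,255))
    n,l,st,ce=cv2.connectedComponentsWithStats(m);return [(st[i].tolist(),ce[i].round(1).tolist()) for i in range(1,n) if st[i,4]>150]
print('a',lab(cv2.imread('pics/a_wrist.png')))
s=status.observe();im=read_camera('wrist')[:,:,::-1];cv2.imwrite('pics/c_wrist.png',im);C=cam('wrist')
print('t',s['time'],s['tool_pos'],s['contact_force'],s['joint_efforts'],C[2])
L=lab(im);print('now',L)
for st,ce in L:
    for z in(.145,.165,.185):print(z,conv(p,back('wrist',[ce],z,C)))
# wrist at shot a
print(s['qpos'])
E
```

```text
a [([282, 38, 32, 59, 1551], [297.4, 66.9]), ([203, 191, 118, 8, 903], [260.6, 194.6])]
t 11.65 [ 0.61588903 -0.19219672  0.1720722 ] [ 0.13059897 -0.66259757 -0.28484168] [ 2.77808541e-01 -5.63785565e+01 -2.44806665e+01  7.42990547e-02
  8.55937880e-02  1.04524044e-02] [ 0.60708642 -0.11696776  0.32870479]
now [([146, 0, 226, 21, 4603], [258.3, 9.7]), ([288, 134, 64, 99, 4832], [318.3, 182.3])]
0.145 [[ -1.3 -75.3]]
0.165 [[ -1.8 -79.3]]
0.185 [[ -2.2 -83.2]]
0.145 [[  32.5 -161.7]]
0.165 [[  28.4 -156.3]]
0.185 [[  24.3 -150.8]]
[-4.21087348e-01  6.06942933e-01  1.24454539e+00 -1.99950015e-04
  1.28988087e+00 -5.47267784e-01]
```

View pics/c_wrist.png

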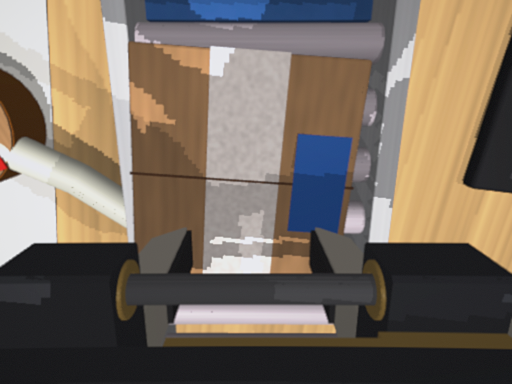

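```bash
python3 - <<'E'
from h import *
p=np.load('p.npy');C=cam('wrist');a=np.array([-6.3,-187])
print('row300 z.165',conv(p,back('wrist',[(258,298),(258,303)],.165,C)),'z.1',conv(p,back('wrist',[(258,303),(258,315)],.1,C)))
for z in(147,157,165,172,185):
    print(z,proj('wrist',W(p,[[a[0]+s*30,a[1]+e,z] for s in(-1,1) for e in(-9.5,9.5)]),C).round(0).tolist())
E
```

```text
row300 z.165 [[  -1.5 -222.4]
 [  -1.4 -225.6]] z.1 [[ 1.000e-01 -2.709e+02]
 [ 1.000e-01 -2.817e+02]]
147 [[198.0, 241.0], [196.0, 210.0], [301.0, 241.0], [302.0, 210.0]]
157 [[195.0, 249.0], [193.0, 217.0], [303.0, 249.0], [305.0, 216.0]]
165 [[193.0, 256.0], [191.0, 222.0], [305.0, 255.0], [307.0, 222.0]]
172 [[190.0, 262.0], [188.0, 228.0], [308.0, 262.0], [309.0, 227.0]]
185 [[186.0, 276.0], [183.0, 239.0], [312.0, 275.0], [314.0, 238.0]]
```

The final view shows the carton unmoved, with the jaws standing over its top. The fingertips sit about 20 mm higher than assumed: the images put them at about TCP height, with the body about 68 mm above them. I'll back off, lower by 26 mm and push again.

send_rows(
  plan=[
    {"offset": [0,0,-10],"yaw": 0},
    {"offset": [-38,0,0],"yaw": 0},
    {"offset": [-38,0,0],"yaw": 0},
    {"offset": [0,0,0],"yaw": 0},
    {"offset": [0,0,18],"yaw": 0},
    {"offset": [0,0,18],"yaw": 0},
    {"offset": [0,0,0],"yaw": 0},
    {"offset": [8,0,0],"yaw": 0},
    {"offset": [8,0,0],"yaw": 0},
    {"offset": [8,0,0],"yaw": 0},
    {"offset": [5,0,0],"yaw": 0},
    {"offset": [5,0,0],"yaw": 0},
    {"offset": [5,0,0],"yaw": 0},
    {"offset": [5,0,0],"yaw": 0},
    {"offset": [5,0,0],"yaw": 0},
    {"offset": [5,0,0],"yaw": 0},
    {"offset": [5,0,0],"yaw": 0},
  ],
)

```text
time: 13.4
tool_pos: [0.6179, -0.2088, 0.146]
tool_rot: [-3.142, 0.0, 1.697]
contact_force: [0.4, -0.9, -0.2]
opening: 0.0597
grip_force: 0.3
```

```bash
cat >> h.py <<'E'
def lab():
    from cell import status,read_camera
    p=np.load('p.npy');s=status.observe();print('t',s['time'],'tcp',conv(p,s['tool_pos']),'z',s['tool_pos'][2].round(4),'yaw',round((s['tool_rot'][2]-p[2]-np.pi/2+np.pi)%(2*np.pi)-np.pi,3))
    for n in('top','side','wrist'):
        C=cam(n);im=read_camera(n);cv2.imwrite(f'pics/l{s["time"]:.2f}_{n}.png',im[:,:,::-1]);hs=cv2.cvtColor(im,cv2.COLOR_RGB2HSV);m=cv2.inRange(hs,(100,140,80),(125,255,255))
        k,l,st,ce=cv2.connectedComponentsWithStats(m)
        for i in range(1,k):
            q=conv(p,back(n,[ce[i]],.165,C))[0]
            if st[i,4]>(25 if n!='wrist' else 300) and abs(q[0])<260 and -260<q[1]<260:
                r=cv2.minAreaRect(np.argwhere(l==i)[:,::-1].astype(np.float32));b=conv(p,back(n,cv2.boxPoints(r),.165,C));e=[b[1]-b[0],b[2]-b[1]];e=max(e,key=np.linalg.norm)
                print(n,st[i].tolist(),q,'edge ang',np.degrees(np.arctan2(e[1],e[0])).round(0),np.linalg.norm(b[1]-b[0]).round(),np.linalg.norm(b[2]-b[1]).round())
E
python3 -c "
from h import *;lab()"
```

```text
t 13.4 tcp [[  -6.3 -204. ]] z 0.146 yaw -0.003
top [290, 145, 17, 18, 120] [108.4 -13.8] edge ang 171.0 52.0 57.0
top [333, 166, 15, 8, 108] [  27.5 -130.2] edge ang -98.0 45.0 23.0
side [253, 124, 10, 10, 78] [  29.7 -129.5] edge ang 98.0 28.0 44.0
side [217, 145, 10, 10, 64] [118.9 -19.8] edge ang -85.0 45.0 23.0
side [306, 216, 53, 34, 135] [-212.3  244.4] edge ang -135.0 171.0 8.0
wrist [298, 26, 85, 138, 8911] [  28.7 -129.3] edge ang 86.0 51.0 26.0
```

The push now works: the label moved +25 mm with the carton at TCP+74 mm. I'll raise slightly, shift laterally and push on toward the gate.

send_rows(
  plan=[
    {"offset": [-5,0,-3],"yaw": 0},
    {"offset": [0,-9,-3],"yaw": 0},
    {"offset": [5,0,0],"yaw": 0},
    {"offset": [5,0,0],"yaw": 0},
    {"offset": [5,0,0],"yaw": 0},
    {"offset": [5,0,0],"yaw": 0},
    {"offset": [5,0,0],"yaw": 0},
    {"offset": [5,0,0],"yaw": 0},
    {"offset": [5,0,0],"yaw": 0},
    {"offset": [5,0,0],"yaw": 0},
    {"offset": [5,0,0],"yaw": 0},
    {"offset": [5,0,0],"yaw": 0},
    {"offset": [5,0,0],"yaw": 0},
    {"offset": [5,0,0],"yaw": 0},
    {"offset": [5,0,0],"yaw": 0},
    {"offset": [5,0,0],"yaw": 0},
    {"offset": [4,0,0],"yaw": 0},
    {"offset": [3,0,0],"yaw": 0},
    {"offset": [2,0,0],"yaw": 0},
  ],
)

```text
time: 15.45
tool_pos: [0.5997, -0.1365, 0.152]
tool_rot: [-3.142, 0.0, 1.697]
contact_force: [0.2, -0.2, -0.5]
opening: 0.0599
grip_force: 0.2
```

```bash
python3 -c "
from h import *;lab()"
```

```text
t 15.45 tcp [[ -15. -130.]] z 0.152 yaw -0.003
top [290, 145, 17, 11, 102] [113.9 -13.6] edge ang -98.0 52.0 34.0
top [310, 169, 16, 8, 106] [ 27.6 -56.5] edge ang -98.0 48.0 23.0
side [249, 139, 11, 11, 85] [ 29.8 -57.4] edge ang -93.0 50.0 24.0
side [217, 145, 10, 10, 62] [119.2 -19.8] edge ang -85.0 45.0 23.0
side [307, 216, 52, 34, 125] [-211.2  245.4] edge ang -135.0 169.0 8.0
wrist [318, 34, 83, 131, 8108] [ 29.1 -58. ] edge ang 86.0 51.0 26.0
```

```bash
python3 - <<'E'
import numpy as np
from scipy.interpolate import PchipInterpolator as I
w=np.array([[-15,-130,0],[-15,-114,0],[-4,-103,.192],[5,-87,.393],[14,-60,.611],[21,-38,.785]])
k=[0,3,7,11,16,20];f=I(k,w);P=f(np.arange(21))
for a,b in zip(P,P[1:]):
    c,s=np.cos(a[2]),np.sin(a[2]);d=b-a
    print('{"offset": [%.1f, %.1f, 0], "yaw": %.3f}'%(-s*d[0]+c*d[1],c*d[0]+s*d[1],-d[2]),end=', ')
E
```

```text
{"offset": [6.2, 0.0, 0], "yaw": -0.000}, {"offset": [5.5, 0.0, 0], "yaw": -0.000}, {"offset": [4.4, 0.0, 0], "yaw": -0.000}, {"offset": [3.2, 1.3, 0], "yaw": -0.021}, {"offset": [2.5, 3.1, 0], "yaw": -0.051}, {"offset": [2.2, 3.8, 0], "yaw": -0.063}, {"offset": [2.4, 3.5, 0], "yaw": -0.058}, {"offset": [3.0, 3.0, 0], "yaw": -0.050}, {"offset": [3.2, 3.2, 0], "yaw": -0.051}, {"offset": [3.4, 3.3, 0], "yaw": -0.051}, {"offset": [3.5, 3.5, 0], "yaw": -0.049}, {"offset": [3.7, 3.7, 0], "yaw": -0.046}, {"offset": [4.0, 3.9, 0], "yaw": -0.044}, {"offset": [4.1, 4.1, 0], "yaw": -0.043}, {"offset": [4.0, 4.3, 0], "yaw": -0.043}, {"offset": [3.8, 4.5, 0], "yaw": -0.043}, {"offset": [3.5, 4.6, 0], "yaw": -0.044}, {"offset": [3.3, 4.7, 0], "yaw": -0.044}, {"offset": [3.1, 4.9, 0], "yaw": -0.043}, {"offset": [2.9, 5.0, 0], "yaw": -0.043},
```

First half of the turn, then check.

send_rows(
  plan=[
    {"offset": [6,0,0],"yaw": 0},
    {"offset": [5.5,0,0],"yaw": 0},
    {"offset": [4.5,0,0],"yaw": 0},
    {"offset": [3.2,1.3,0],"yaw": -0.02},
    {"offset": [2.5,3.1,0],"yaw": -0.05},
    {"offset": [2.2,3.8,0],"yaw": -0.063},
    {"offset": [2.4,3.5,0],"yaw": -0.058},
    {"offset": [3,3,0],"yaw": -0.05},
    {"offset": [3.2,3.2,0],"yaw": -0.051},
    {"offset": [3.4,3.3,0],"yaw": -0.051},
    {"offset": [3.5,3.5,0],"yaw": -0.05},
  ],
)

```text
time: 16.7
tool_pos: [0.6147, -0.0914, 0.1521]
tool_rot: [3.141, 0.001, 2.093]
contact_force: [0.0, -2.1, -1.0]
opening: 0.0597
grip_force: 0.7
```

```bash
python3 -c "
from h import *;lab()"
```

```text
t 16.7 tcp [[  5.6 -87.2]] z 0.1521 yaw 0.393
top [290, 145, 17, 9, 95] [115.3 -12.6] edge ang -98.0 52.0 27.0
top [294, 172, 16, 13, 109] [16.9 -3.3] edge ang -71.0 48.0 23.0
side [217, 145, 10, 10, 63] [119.1 -20. ] edge ang -85.0 45.0 23.0
side [250, 151, 11, 11, 90] [18.3 -4.2] edge ang 109.0 24.0 51.0
side [307, 216, 52, 34, 128] [-212.   244.5] edge ang -135.0 169.0 8.0
wrist [315, 35, 82, 130, 8080] [17.  -4.2] edge ang 109.0 51.0 26.0
wrist [452, 138, 60, 117, 2811] [ 89.6 -18.9] edge ang -40.0 21.0 57.0
```

The carton is at (-20,-17), turned 20°, as planned. Continuing.

send_rows(
  plan=[
    {"offset": [3.7,3.7,0],"yaw": -0.046},
    {"offset": [4,3.9,0],"yaw": -0.044},
    {"offset": [4.1,4.1,0],"yaw": -0.043},
    {"offset": [4,4.3,0],"yaw": -0.043},
    {"offset": [3.8,4.5,0],"yaw": -0.043},
    {"offset": [3.5,4.5,0],"yaw": -0.044},
    {"offset": [3.3,4.5,0],"yaw": -0.044},
    {"offset": [3.1,4.5,0],"yaw": -0.043},
    {"offset": [2.9,4.5,0],"yaw": -0.043},
  ],
)

```text
time: 17.75
tool_pos: [0.6233, -0.0419, 0.152]
tool_rot: [-3.142, 0.0, 2.483]
contact_force: [1.0, -0.8, -0.1]
opening: 0.0596
grip_force: 0.6
```

```bash
cat >> h.py <<'E'
def knob():
    from cell import read_camera
    p=np.load('p.npy')
    for n in('top','side'):
        C=cam(n);im=read_camera(n);hs=cv2.cvtColor(im,cv2.COLOR_RGB2HSV);m=cv2.inRange(hs,(0,150,60),(6,255,255))|cv2.inRange(hs,(174,150,60),(180,255,255))
        k,l,st,ce=cv2.connectedComponentsWithStats(m)
        for i in range(1,k):
            q=conv(p,back(n,[ce[i]],.222,C))[0]
            if st[i,4]>12 and np.hypot(q[0]-85,q[1]-130)<60:print('knob',n,st[i].tolist(),q,'exp',proj(n,W(p,[85,130,217]),C).round(1),ce[i].round(1))
E
python3 -c "
from h import *;lab();knob()"
```

```text
t 17.75 tcp [[ 20.5 -39.2]] z 0.152 yaw 0.784
top [281, 178, 15, 15, 107] [-0.5 42.6] edge ang -52.0 46.0 22.0
side [217, 145, 10, 10, 66] [119.  -18.8] edge ang -84.0 45.0 24.0
side [253, 162, 14, 12, 72] [-1.7 41.6] edge ang 128.0 23.0 50.0
side [307, 216, 52, 34, 129] [-212.4  244.3] edge ang -135.0 171.0 7.0
wrist [317, 35, 81, 130, 8013] [-0.5 41.8] edge ang 131.0 51.0 26.0
knob top [254, 154, 7, 10, 55] [ 83.6 131.3] exp [[257.1 158.3]] [256.7 158.3]
knob side [218, 164, 8, 20, 127] [ 85.  136.4] exp [[221.9 172.7]] [221.3 173. ]
```

Carton at (-30,16), turned about 42°, with the gate undisturbed. Now along the spur.

send_rows(
  plan=[
    {"offset": [4,0,0],"yaw": 0},
    {"offset": [6,0,0],"yaw": 0},
    {"offset": [6,0,0],"yaw": 0},
    {"offset": [6,0,0],"yaw": 0},
    {"offset": [6,0,0],"yaw": 0},
    {"offset": [6,0,0],"yaw": 0},
    {"offset": [6,0,0],"yaw": 0},
    {"offset": [6,0,0],"yaw": 0},
    {"offset": [6,0,0],"yaw": 0},
    {"offset": [6,0,0],"yaw": 0},
    {"offset": [6,0,0],"yaw": 0},
    {"offset": [6,0,0],"yaw": 0},
    {"offset": [6,0,0],"yaw": 0},
    {"offset": [6,0,0],"yaw": 0},
    {"offset": [6,0,0],"yaw": 0},
    {"offset": [6,0,0],"yaw": 0},
    {"offset": [6,0,0],"yaw": 0},
  ],
)

```text
time: 19.7
tool_pos: [0.5437, 0.0197, 0.152]
tool_rot: [-3.142, 0.0, 2.483]
contact_force: [1.4, -0.2, 0.1]
opening: 0.0599
grip_force: 0.4
```

```bash
python3 -c "
from h import *;lab();knob()"
```

```text
t 19.7 tcp [[-50.5  32.1]] z 0.152 yaw 0.783
top [290, 145, 17, 16, 114] [110.3 -14.1] edge ang -152.0 42.0 62.0
top [261, 202, 15, 16, 116] [-70.6 114.9] edge ang -52.0 47.0 24.0
side [217, 145, 10, 10, 61] [119.4 -19.7] edge ang -85.0 45.0 23.0
side [273, 182, 17, 14, 116] [-70.  114.5] edge ang 132.0 26.0 52.0
side [307, 216, 52, 34, 137] [-207.2  249.6] edge ang -135.0 171.0 8.0
wrist [319, 33, 82, 130, 8145] [-71.9 114.1] edge ang 132.0 51.0 26.0
knob top [254, 154, 7, 10, 55] [ 83.6 131.3] exp [[257.1 158.3]] [256.7 158.3]
knob side [218, 164, 8, 20, 129] [ 84.9 136.6] exp [[221.9 172.7]] [221.3 173.1]
```

send_rows(
  plan=[
    {"offset": [6,0,0],"yaw": 0},
    {"offset": [6,0,0],"yaw": 0},
    {"offset": [6,0,0],"yaw": 0},
    {"offset": [6,0,0],"yaw": 0},
    {"offset": [6,0,0],"yaw": 0},
    {"offset": [6,0,0],"yaw": 0},
    {"offset": [6,0,0],"yaw": 0},
    {"offset": [6,0,0],"yaw": 0},
    {"offset": [6,0,0],"yaw": 0},
    {"offset": [6,0,0],"yaw": 0},
    {"offset": [6,0,0],"yaw": 0},
    {"offset": [6,0,0],"yaw": 0},
    {"offset": [6,0,0],"yaw": 0},
    {"offset": [6,0,0],"yaw": 0},
    {"offset": [6,0,0],"yaw": 0},
    {"offset": [5,0,0],"yaw": 0},
    {"offset": [4,0,0],"yaw": 0},
    {"offset": [3,0,0],"yaw": 0},
    {"offset": [2,0,0],"yaw": 0},
  ],
)

```text
time: 21.85
tool_pos: [0.4617, 0.0832, 0.152]
tool_rot: [-3.141, 0.0, 2.483]
contact_force: [1.0, -0.4, -0.7]
opening: 0.0596
grip_force: 0.2
```

```bash
python3 -c "
from h import *;lab();knob()"
```

```text
t 21.85 tcp [[-123.7  105.6]] z 0.152 yaw 0.783
top [290, 145, 17, 17, 118] [109. -14.] edge ang 171.0 52.0 53.0
top [312, 166, 7, 42, 45] [-18.7 -40.5] edge ang 180.0 4.0 133.0
top [241, 229, 13, 16, 105] [-144.5  190.3] edge ang -52.0 46.0 24.0
side [217, 145, 10, 10, 61] [119.4 -19.7] edge ang -85.0 45.0 23.0
side [297, 205, 18, 15, 126] [-141.8  186.8] edge ang 132.0 22.0 52.0
side [307, 216, 52, 34, 139] [-212.9  243.7] edge ang -135.0 170.0 7.0
wrist [462, 18, 40, 36, 342] [-128.5  234.7] edge ang 89.0 16.0 3.0
wrist [319, 35, 81, 130, 8100] [-143.9  186.8] edge ang 132.0 51.0 26.0
knob top [254, 154, 7, 10, 50] [ 84.6 131.1] exp [[257.1 158.3]] [256.8 158. ]
knob side [218, 164, 8, 20, 127] [ 84.9 136.2] exp [[221.9 172.7]] [221.3 173. ]
```

send_rows(
  plan=[
    {"offset": [3,0,0],"yaw": 0},
    {"offset": [2,0,0],"yaw": 0},
    {"offset": [2,0,0],"yaw": 0},
    {"offset": [2,0,0],"yaw": 0},
    {"offset": [0,0,0],"yaw": 0},
  ],
)

```text
time: 22.6
tool_pos: [0.4549, 0.0887, 0.1522]
tool_rot: [3.141, 0.001, 2.483]
contact_force: [1.4, -0.5, -0.2]
opening: 0.0598
grip_force: 0.5
```

send_rows(
  plan=[
    {"offset": [1,0,0],"yaw": 0},
    {"offset": [1,0,0],"yaw": 0},
    {"offset": [0,0,0],"yaw": 0},
  ],
)

```text
time: 22.9
tool_pos: [0.454, 0.0898, 0.1523]
tool_rot: [3.14, 0.002, 2.483]
contact_force: [4.1, 1.0, 0.5]
opening: 0.0599
grip_force: 2.0
```

send_rows(
  plan=[
    {"offset": [1,0,0],"yaw": 0},
    {"offset": [1,0,0],"yaw": 0},
    {"offset": [0,0,0],"yaw": 0},
  ],
)

```text
time: 23.2
tool_pos: [0.4527, 0.091, 0.1524]
tool_rot: [3.14, 0.002, 2.482]
contact_force: [5.3, -0.4, 0.6]
opening: 0.0598
grip_force: 2.3
```

send_rows(
  plan=[
    {"offset": [1,0,0],"yaw": 0},
    {"offset": [1,0,0],"yaw": 0},
    {"offset": [1,0,0],"yaw": 0},
    {"offset": [0,0,0],"yaw": 0},
  ],
)

```text
time: 23.6
tool_pos: [0.4524, 0.0916, 0.1532]
tool_rot: [3.139, 0.007, 2.482]
contact_force: [10.7, -7.0, 0.3]
opening: 0.0598
grip_force: 6.2
```

```bash
python3 -c "
from h import *;lab();knob()"
```

```text
t 23.6 tcp [[-131.8  115.2]] z 0.1532 yaw 0.783
top [290, 145, 17, 17, 117] [109.2 -13.9] edge ang 171.0 52.0 53.0
top [312, 166, 7, 42, 45] [-18.7 -40.5] edge ang 180.0 4.0 133.0
top [239, 232, 11, 16, 91] [-154.   201.1] edge ang -46.0 43.0 23.0
side [217, 145, 10, 10, 62] [119.2 -19.8] edge ang -85.0 45.0 23.0
side [300, 208, 18, 15, 132] [-150.4  195.7] edge ang 132.0 24.0 51.0
side [341, 216, 18, 13, 37] [-256.4  201.4] edge ang -132.0 61.0 7.0
wrist [320, 38, 75, 127, 7993] [-151.8  195.6] edge ang 135.0 51.0 26.0
knob top [254, 154, 7, 10, 52] [ 84.1 131.1] exp [[257.1 158.3]] [256.8 158.2]
knob side [218, 164, 8, 20, 127] [ 84.9 136.2] exp [[221.9 172.7]] [221.3 173. ]
```

The carton is square against the stop: label s≈245 mm, as predicted, and force rising. Withdraw.

send_rows(
  plan=[
    {"offset": [-2,0,0],"yaw": 0},
    {"offset": [-3,0,0],"yaw": 0},
    {"offset": [-10,0,0],"yaw": 0},
    {"offset": [-15,0,0],"yaw": 0},
    {"offset": [0,0,-25],"yaw": 0},
    {"offset": [0,0,-30],"yaw": 0},
    {"offset": [0,0,-30],"yaw": 0},
    {"offset": [0,0,-30],"yaw": 0},
    {"offset": [-30,0,-20],"yaw": 0},
    {"offset": [-30,0,0],"yaw": 0},
    {"offset": [-30,0,0],"yaw": 0},
    {"offset": [0,0,0],"yaw": 0},
    {"offset": [0,0,0],"yaw": 0},
  ],
)

```text
time: 25.15
tool_pos: [0.5442, 0.0187, 0.2861]
tool_rot: [-3.14, -0.002, 2.482]
contact_force: [0.2, -0.1, -0.1]
opening: 0.0594
grip_force: 0.0
```

```bash
python3 -c "
from h import *;lab();knob()
from cell import models
for n in('top','side'):
  for l in('other_carton_center','mug','tape_gun_red','carton_center'):
    r=models.regions_of(n,l)
    if r:print(n,l,r[0]['conf'],r[0]['extent'])"
```

```text
t 25.15 tcp [[-50.2  31. ]] z 0.2861 yaw 0.782
top [239, 232, 15, 16, 117] [-151.4  196.6] edge ang -46.0 47.0 23.0
side [217, 145, 10, 10, 63] [119.1 -19.7] edge ang -85.0 45.0 23.0
side [300, 208, 18, 15, 132] [-150.1  195.6] edge ang 132.0 24.0 49.0
wrist [302, 305, 19, 32, 301] [ 84.7 -22. ] edge ang -42.0 17.0 35.0
knob top [254, 154, 7, 10, 52] [ 84.3 131.1] exp [[257.1 158.3]] [256.8 158.1]
knob side [218, 164, 8, 20, 128] [ 85.2 135.9] exp [[221.9 172.7]] [221.2 172.9]
top other_carton_center 0.79 [196.8, 181.4, 225.5, 215.8]
top mug 0.95 [144.4, 243.6, 180.1, 264.6]
top tape_gun_red 0.95 [340.1, 212.8, 366.2, 274.1]
top carton_center 0.59 [230.2, 221.3, 280.7, 270.7]
side other_carton_center 0.71 [228.0, 223.2, 267.5, 266.4]
side mug 0.88 [276.1, 308.7, 314.9, 366.0]
side tape_gun_red 0.94 [301.9, 142.9, 363.9, 200.9]
side carton_center 0.87 [283.7, 187.3, 351.9, 242.1]
```

```bash
python3 -c "
from cell import ticket;print(ticket.hand_in())"
```

```text
the job is handed in; nothing more can be done
None
```

I handed the job in at about 25 s: the gate stands on the yellow mark, and the blue-label carton is square against the spur's blue end stop; the other carton, the mug and the red tape gun showed no shift in the last pictures, and I did not check the blue tape gun, which the arm never went near.

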